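# Test a battery: keep the spring key half pressed

## Task

Pick the green-and-white battery out of the grey tray and lay it in the white battery tester's cradle, with its green (plus) end toward the red contact and its white end toward the black one, and let it go. Then press the tester's red spring key down about 7 mm, until the yellow band under the red cap has just sunk into the black collar, and keep it there: the program finishes while the fingers still hold the key at that depth. Leave the other things in the tray and do not disturb what stands on the desk.

Things in the scene. Friction and masses are not known exactly. Their poses are not given: they have to be found in the camera images.
- tray: grey open tray fixed to the desk, 230 (x) x 180 (y) x 32 mm high, walls and floor 4 mm thick; origin at the centre of its underside, z up. Holds the green battery and, loose among it, a red battery, two black binder clips, a wooden strip and a pink highlighter. Tray and tester may stand either side, turned up to about 0.25 rad.
- battery: the target: a round battery 15 mm in diameter (it is solid to about 17 mm), 50 mm long, green with a white end, 23 g, lying loose on the tray's floor; it can roll. Its own y axis lies along its length, and -y points to the green (plus) end. Its origin is on its skin, so use battery_center.
- battery_center (a point): middle of the green-and-white battery, on its axis; about 9 mm above the surface it lies on
- battery_plus (a point): middle of the green (plus) end face of that battery, on its axis, 25 mm from its centre
- battery_red: a red-and-white battery of the same size, not wanted, loose in the tray; its y axis lies along its length
- clip_a: black binder clip, 47 x 32 x 18 mm, loose in the tray; origin under its centre
- clip_b: a second black binder clip, 47 x 32 x 18 mm, loose in the tray; origin under its centre
- highlighter: pink highlighter with a black cap, 18 x 112 (y) x 12 mm, loose along the far end of the tray; origin under its centre
- peg: small wooden strip, 15 x 72 (y) x 12 mm, loose along the near end of the tray; origin under its centre
- tester: white battery tester fixed to the desk, 104 (x) x 160 (y) mm, deck 30 mm above the desk; origin at the centre of its underside, z up. The cradle lies on its +y half, the key on its -y half.
- cradle (a point): seated battery's centre: 18 mm above the deck (48 mm above the desk), at +40 mm in the tester's y. The battery lies along this point's x, plus end to +x (red end contact). Contacts: 57 mm apart inside, 28 mm wide, 7 mm higher than this point. Two black V saddles, 24.5 mm wide at the top, carry the battery's ends; between them a 35 mm gap along x, open down to the deck, takes the fingers.
- key_top (a point): centre of the flat top of the red spring key: a round cap 34 mm in diameter, in a black collar 48 mm wide; at rest 18 mm above the collar's rim and 58 mm above the desk. In the tester's frame it lies at x = -12 mm, y = -45 mm. It moves with the key.
- test_key (a joint): travel of the red spring key straight down, in m: 0 at rest, 0.012 at the bottom. The spring pushes back with 2 N at the start, 5.8 N at 7 mm and 8.5 N at the bottom, and returns the key when released. The yellow band is 7 mm high and begins at the collar's rim at rest.
- stapler: big cream electric stapler fixed at the right edge of the desk, 301 (x) x 156 (y) x 190 mm high: pass round or over it; origin under its middle
- pa_unit: flat grey desk unit with its lid shut, fixed at the left edge of the desk, 210 x 224 x 62 mm high; origin under its middle
- tape_roll: roll of tan tape, 92 x 90 x 48 mm, loose at the back of the desk; leave it alone
- memo_block: yellow note block, 70 x 70 x 11 mm, loose at the back; leave it alone
- coffee_tin: brown drinks can, 53 mm in diameter, 104 mm high, loose at the back; leave it alone
- glue_stick: red and white glue stick, 24 mm in diameter, 86 mm high, standing at the back; leave it alone

How it is judged:
By the outcome, as a careful person would: the job done as asked, in the order asked, and still so for the second after the job is handed in, while the arm keeps its last pose, push and grip.
It also fails if it takes over 53 s, if anything falls off the work surface, if the arm or the gripper's body presses on something with over 40 N, if the wrist force passes 120 N, or if a joint passes its speed limit or range.

## Robot

A 6-joint arm with a two-finger parallel gripper is mounted at the origin on a cart in front of the work surface, level with it; the furniture and walls round the work are solid. World frame = base frame: x ahead of the robot, y to its left, z up, the work surface at z = 0. Lengths are in mm, angles in rad, forces in N, time in s.
With the tool pointing down it reaches from about 375 to 975 mm from the base axis. Payload 3.8 kg.
Tool frame: the origin (TCP) lies between the finger pads; the fingertips stand 22 mm ahead of it and the grasp point (between the pads) lies 3 mm ahead of it; z points along the fingers, y is the line along which they close (so a half turn about z gives the same grasp; the last joint's range is limited). The gripper opens to 88 mm and grips with 3 to 60 N. Pads are 18 mm wide; open, the fingers measure 123 mm over their backs; the gripper's body (75 mm by 187 mm) begins 45 mm behind the grasp point.
Start: joints at [-0.037, 0.264, 1.604, -0, 1.274, -0.037], TCP at [674.995, -0.002, 260.706] pointing down, gripper open.
Joint ranges: [-2.63, 2.63], [-0.94, 2.18], [0.31, 2.57], [-1.31, 4.45], [0, 2.66], [-2.55, 2.55]. Speed limits (rad/s): [2.57, 2.57, 3.14, 3.14, 3.14, 3.14].

## Interface

Orientations are given as a unit quaternion [x, y, z, w].
In Python, from workcell import arm gives the robot as it stands.
- The arm moves only by the tool send_rows, never from a script. Its argument "targets" is a list of rows, each a list of 7 numbers: the opening, from 0 (shut) to 1 (fully open), then the shift along the tool's x, y, z in cm, then the turn, a rotation vector about the tool's x, y, z in degrees. A call has 1 to 20 rows; each row is the pose to reach, as a shift and turn from the pose commanded when the call began, along the tool's axes at that moment; what a row does not reach only later rows make up. A row lasts 1/12 s, in which the tool goes at most 41.7 mm and 7.16 degrees, less where a joint would pass 70% of its speed; a pose out of reach is approached as far as the arm can. A call with a gripper value outside its range is refused whole. The fingers move at their own pace and stop on an object; "squeeze" is the grip in N (left out, the last holds). Time passes only in rows, so rows that repeat a pose let the fingers close. It gives the time, the measured TCP pose, the force, the opening and the grip force at its end, in the units of the state.
- arm.sense(): the state, without advancing time (a new reading comes with each control period).
- arm.read_camera(name): name is "scene" or "side" or "wrist"; returns a dict with "frame" (420x560x3 uint8, red, green, blue), "K" (3x3 intrinsics, pixels), "T" (4x4, takes a point from camera to world coordinates); the wrist camera has in their place "T_tool_cam" (4x4, takes a point from camera to tool coordinates, whose origin is the TCP and whose axes are the flange's). Camera axes: x right, y up, looking along -z (the intrinsics and any distortion apply to the point x, -y, -z); pixel columns grow to the right and rows downward; lengths in mm; the calibration is good to about 2 mm. A picture is of the moment at which its call begins: read the wrist's pose just before it. There is no depth.
- arm.sign_off(): hands the job in; it is judged then, once.
The state is a dict: "time": time; "q": joint angles; "qd": joint speeds; "effort": joint torques, N m; "position": TCP position; "eef_rot": TCP orientation; "force": force on the tool from outside, world axes, zero at the start; "torque": the same for the moment, N m; "gripper_width": finger opening in mm; "finger_force": force on a finger pad.
Only numpy, scipy, OpenCV 4.12 (cv2) and the standard library are available. Lean on these libraries where they do the work, as an engineer would, in place of code of your own. Each camera call takes 0.05 s, during which the arm holds its last target. There are 200 camera calls.

## Working session

There is one attempt and no reset: what is moved stays moved. The work goes in short steps, Python scripts to look and compute and a tool call to move; the robot and the scene stay as the last step left them, time stands still between calls to the robot, and variables do not carry over. Pictures are saved under pics/ and viewed, at most 10 in all, crops included, and the job is handed in when it is done.

Besides the shell and the picture viewer there is one more tool, called after "Call:" as name(argument=value, ...) on one line, values as JSON. send_rows: Moves the arm, as the interface text tells. Its arguments: {"type":"object","properties":{"targets":{"type":"array","items":{"type":"array","items":{"type":"number"}}},"squeeze":{"type":"number"}},"required":["targets"]}

```bash
mkdir -p pics; ls; cat > h.py <<'E'
import numpy as np, cv2
from scipy.spatial.transform import Rotation as R
from workcell import arm
def look(name):
    s=arm.sense(); c=arm.read_camera(name); f=c["frame"]; K=np.array(c["K"])
    if name=="wrist":
        A=np.eye(4); A[:3,:3]=R.from_quat(s["eef_rot"]).as_matrix() if np.size(s["eef_rot"])==4 else s["eef_rot"]; A[:3,3]=s["position"]
        T=A@np.array(c["T_tool_cam"])
    else: T=np.array(c["T"])
    return f,K,T
def ray(K,T,u,v):
    d=np.linalg.inv(K)@np.array([u,v,1.]); d=np.array([d[0],-d[1],-d[2]])
    return T[:3,3],T[:3,:3]@d
def onz(K,T,u,v,z):
    o,d=ray(K,T,u,v); return o+d*(z-o[2])/d[2]
def proj(K,T,p):
    q=np.linalg.inv(T)@np.append(p,1); q=K@np.array([q[0],-q[1],-q[2]]); return q[:2]/q[2]
def save(f,n): cv2.imwrite("pics/"+n,f[:,:,::-1])
E
python3 - <<'E'
from h import *
s=arm.sense(); print(s)
c=arm.read_camera("wrist"); print({k:v for k,v in c.items() if k!="frame"})
fs=[look(n)[0] for n in("scene","side","wrist")]
c=arm.read_camera("scene"); print({k:v for k,v in c.items() if k!="frame"})
save(fs[0],"scene.png"); save(fs[2],"wrist.png")
E
```

```text
pics
{'time': 0.0, 'q': array([-3.68849637e-02,  2.64745421e-01,  1.60535369e+00, -5.40555412e-06,
        1.27370565e+00, -3.68821072e-02]), 'qd': array([-8.84780322e-05, -5.23595290e-04,  6.06500997e-04,  7.43852857e-04,
        4.62238948e-04, -1.00603328e-03]), 'effort': array([-9.59501231e-04, -5.02113855e+01, -3.56871557e+01,  7.25938403e-02,
        2.92220683e-02, -1.93505334e-04]), 'position': array([6.74342757e+02, 3.09074560e-02, 2.59404136e+02]), 'eef_rot': array([ 0.7071068 ,  0.7071059 , -0.00075462, -0.00080864]), 'force': array([-0.5822242 ,  0.47803982,  0.48414146]), 'torque': array([-0.02443219,  0.06207357,  0.0325295 ]), 'finger_force': 0.0, 'gripper_width': 87.72524551566784}
{'K': array([[354.77372055,   0.        , 281.67645587],
       [  0.        , 354.77372055, 207.80342029],
       [  0.        ,   0.        ,   1.        ]]), 'T_tool_cam': array([[ 8.42558123e-05,  9.59389705e-01,  2.82084005e-01,
         7.27768185e+01],
       [ 9.99999976e-01, -2.34572475e-05, -2.18910563e-04,
        -1.03020495e+00],
       [-2.03403627e-04,  2.82084017e-01, -9.59389684e-01,
        -1.24348449e+02],
       [ 0.00000000e+00,  0.00000000e+00,  0.00000000e+00,
         1.00000000e+00]])}
{'K': array([[472.69701257,   0.        , 280.80187076],
       [  0.        , 472.69701257, 209.90086499],
       [  0.        ,   0.        ,   1.        ]]), 'T': array([[-6.70838946e-01,  3.26922703e-01, -6.65655057e-01,
        -2.02869335e+02],
       [-7.41156240e-01, -3.26703207e-01,  5.86474588e-01,
         6.75416344e+02],
       [-2.57397839e-02,  8.86784394e-01,  4.61466036e-01,
         6.06965996e+02],
       [ 0.00000000e+00,  0.00000000e+00,  0.00000000e+00,
         1.00000000e+00]])}
```

View pics/scene.png

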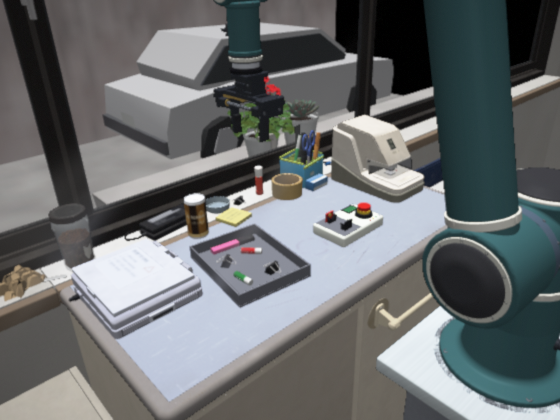

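View pics/wrist.png

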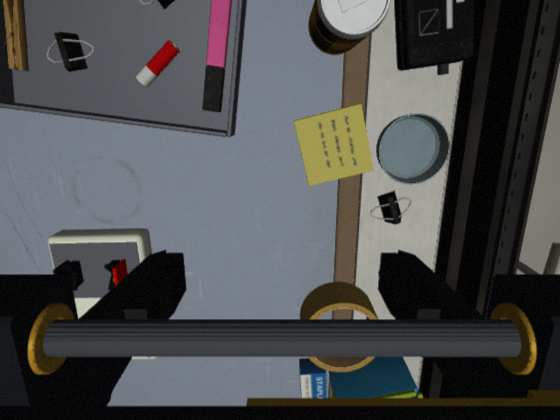

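```bash
python3 - <<'E'
from h import *
f,K,T=look("scene"); hsv=cv2.cvtColor(f,cv2.COLOR_RGB2HSV)
m=cv2.inRange(hsv,(45,90,40),(85,255,255))
n,l,st,ce=cv2.connectedComponentsWithStats(m)
for i in range(1,n):
    if st[i,4]>12: print("green",st[i],ce[i],onz(K,T,*ce[i],13).round())
m=cv2.inRange(hsv,(0,150,80),(6,255,255))|cv2.inRange(hsv,(174,150,80),(180,255,255))
n,l,st,ce=cv2.connectedComponentsWithStats(m)
for i in range(1,n):
    if st[i,4]>12: print("red",st[i],ce[i],onz(K,T,*ce[i],50).round())
a=cv2.resize(f[190:320,180:400],None,fx=3,fy=3,interpolation=cv2.INTER_CUBIC)
g,K2,T2=look("side"); print("side cam",T2[:3,3]); 
save(a,"s2.png"); save(g,"side.png")
for p in [(232,271),(252,284)]: print(p,onz(K,T,*p,13))
E
```

```text
green [247 103   9   4  22] [251.09090909 104.40909091] [1568. -714.   13.]
green [283 104   6   7  33] [285.21212121 106.87878788] [1414. -795.   13.]
green [238 112  21  25 187] [247.92513369 122.01069519] [1355. -525.   13.]
green [278 112  12   5  41] [284.68292683 114.41463415] [1324. -709.   13.]
green [269 117  24  21 223] [278.92376682 123.92825112] [1238. -597.   13.]
green [294 149   5  12  40] [295.8  154.25] [ 930. -401.   13.]
green [344 206  12   6  45] [349.46666667 208.68888889] [ 527. -216.   13.]
green [234 272  11   8  51] [239.15686275 275.03921569] [492. 189.  13.]
red [264  76   5   8  26] [265.65384615  79.07692308] [ 1810. -1015.    50.]
red [265  85  15  10  88] [272.79545455  88.97727273] [1606. -888.   50.]
red [255 178   7  15  80] [258.3 183.9] [766. -95.  50.]
red [358 203  12   8  80] [363.6    206.4875] [ 464. -196.   50.]
red [242 248  12   4  35] [248.28571429 249.31428571] [512. 145.  50.]
side cam [349.30696019 990.37008481 999.83430455]
(232, 271) [514.59143523 190.93870275  13.        ]
(252, 284) [447.00511256 189.35901328  13.        ]
```

View pics/s2.png

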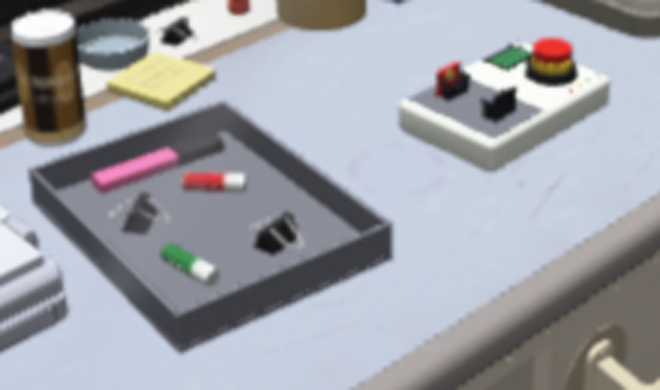

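Call:
send_rows(targets=[[1, 4, -4.5, 1.5, 0, 0, 0], [1, 7, -8, 2.5, 0, 0, 0], [1, 10, -11.5, 3.5, 0, 0, 0], [1, 13, -15, 5, 0, 0, 0], [1, 16, -18.5, 6, 0, 0, 0], [1, 17, -19.5, 6, 0, 0, 0], [1, 17, -19.5, 6, 0, 0, 0], [1, 17, -19.5, 6, 0, 0, 0], [1, 17, -19.5, 6, 0, 0, 0]])

```text
time: 1.1
position: [479.6, 170.5, 200.9]
eef_rot: [0.706, 0.708, 0.0, 0.0]
force: [0.3, -0.1, -0.4]
gripper_width: 88.0
finger_force: 0.0
```

```bash
cat > bat.py <<'E'
from h import *
import sys
f,K,T=look("wrist"); hsv=cv2.cvtColor(f,cv2.COLOR_RGB2HSV)
save(f,sys.argv[1]); print(arm.sense()["position"])
m=cv2.inRange(hsv,(45,90,30),(85,255,255))
n,l,st,ce=cv2.connectedComponentsWithStats(m)
for i in range(1,n):
    if st[i,4]>100:
        p=onz(K,T,*ce[i],13); print("green",st[i],ce[i],p.round(1))
        # white: bright blob within 60mm
        w=cv2.inRange(hsv,(0,0,140),(180,60,255)); n2,l2,s2,c2=cv2.connectedComponentsWithStats(w)
        for j in range(1,n2):
            if s2[j,4]>60:
                q=onz(K,T,*c2[j],13)
                if np.linalg.norm(q-p)<60:
                    print("white",s2[j],c2[j],q.round(1))
                    u=((l==i)|(l2==j)).astype(np.uint8)
                    u=cv2.morphologyEx(u,cv2.MORPH_CLOSE,np.ones((7,7)))
                    r=cv2.minAreaRect(cv2.findContours(u,0,1)[0][0]); print(r, onz(K,T,*r[0],13).round(1))
                    for b in cv2.boxPoints(r): print(b,onz(K,T,*b,13).round(1))
                    d=p-q; print("axis to green deg",np.degrees(np.arctan2(d[1],d[0])))
E
python3 bat.py w2.png
```

```text
[480.68371399 170.03758384 201.31319281]
green [272 155  38  18 565] [290.91504425 163.32920354] [486.9 192.5  13. ]
white [   81     0   479   319 66537] [296.56373146 125.26573185] [491.5 225.3  13. ]
((290.9529113769531, 163.3882293701172), (15.492693901062012, 36.96772003173828), 85.60128784179688) [487.  192.4  13. ]
[271.92938 157.08235] [470.2 197.9  13. ]
[308.7882  154.24706] [502.6 200.5  13. ]
[309.97644 169.6941 ] [504.  186.8  13. ]
[273.1176 172.5294] [471.2 184.2  13. ]
axis to green deg -97.84945987587643
white [254 159  19  14 241] [263.23651452 165.52282158] [462.4 190.4  13. ]
((281.73822021484375, 164.09706115722656), (15.492693901062012, 55.45157241821289), 85.60128784179688) [478.8 191.8  13. ]
[253.49998 158.50002] [453.9 196.7  13. ]
[308.7882  154.24706] [502.6 200.5  13. ]
[309.97644 169.6941 ] [504.  186.8  13. ]
[254.68823 173.94707] [454.7 182.9  13. ]
axis to green deg 4.684471075797668
```

View pics/w2.png

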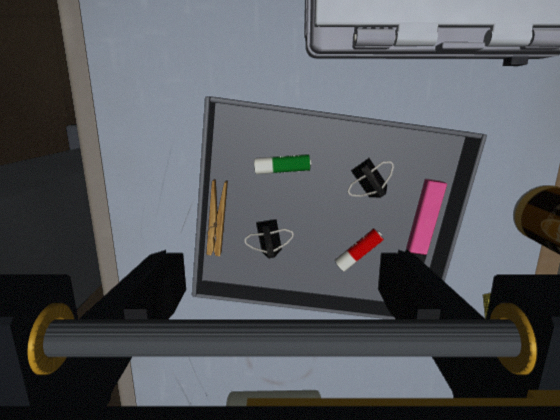

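Call:
send_rows(targets=[[0.5, 2.15, -0.1, 2, 0, 0, 7], [0.5, 2.15, -0.1, 4, 0, 0, 14], [0.5, 2.15, -0.1, 6, 0, 0, 21], [0.5, 2.15, -0.1, 8, 0, 0, 28], [0.5, 2.15, -0.1, 9, 0, 0, 35], [0.5, 2.15, -0.1, 9, 0, 0, 42], [0.5, 2.15, -0.1, 9, 0, 0, 49], [0.5, 2.15, -0.1, 9, 0, 0, 56], [0.5, 2.15, -0.1, 9, 0, 0, 63], [0.5, 2.15, -0.1, 9, 0, 0, 70], [0.5, 2.15, -0.1, 9, 0, 0, 77], [0.5, 2.15, -0.1, 9, 0, 0, 85.3], [0.5, 2.15, -0.1, 9, 0, 0, 85.3], [0.5, 2.15, -0.1, 9, 0, 0, 85.3], [0.5, 2.15, -0.1, 9, 0, 0, 85.3]])

```text
time: 2.4
position: [480.0, 191.0, 110.9]
eef_rot: [0.999, 0.042, 0.0, -0.0]
force: [-0.1, 0.2, -0.9]
gripper_width: 43.9
finger_force: 0.0
```

```bash
python3 bat.py w3.png; python3 -c "
from h import *
s=arm.sense();M=R.from_quat(s['eef_rot']).as_matrix();print(s['q'],M)"
```

```text
[479.77286942 191.13206088 110.88960439]
green [ 270  184   22   51 1014] [280.75147929 208.75641026] [485.8 192.2  13. ]
white [271 233  19  25 421] [279.94536817 245.01425178] [460.3 190.6  13. ]
((280.5, 220.5), (73.0, 21.0), 90.0) [477.7 191.7  13. ]
[270. 184.] [501.7 200.4  13. ]
[291. 184.] [502.8 187.   13. ]
[291. 257.] [452.2 182.4  13. ]
[270. 257.] [451.  196.6  13. ]
axis to green deg 3.5404090373294697
[ 3.30924867e-01  1.10907378e-01  2.08286865e+00 -9.71650156e-05
  9.47324522e-01  1.81818981e+00] [[ 9.96508427e-01  8.34907980e-02  4.91033769e-04]
 [ 8.34907660e-02 -9.96508547e-01  8.52892077e-05]
 [ 4.96440212e-04 -4.39946287e-05 -9.99999876e-01]]
```

View pics/w3.png

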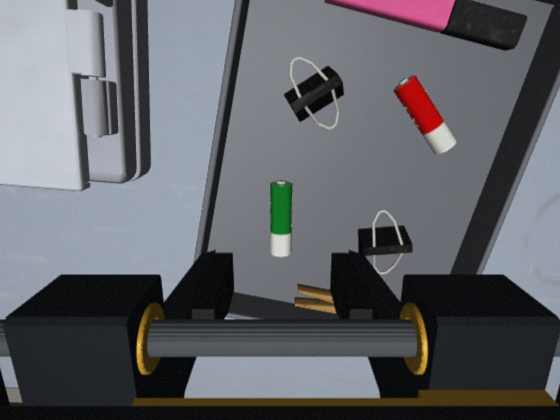

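Call:
send_rows(targets=[[0.5, -0.2, 0, 3, 0, 0, 0], [0.5, -0.2, 0, 5.5, 0, 0, 0], [0.5, -0.2, 0, 7.2, 0, 0, 0], [0.5, -0.2, 0, 8.2, 0, 0, 0], [0.5, -0.2, 0, 8.2, 0, 0, 0], [0.5, -0.2, 0, 8.2, 0, 0, 0], [0, -0.2, 0, 8.2, 0, 0, 0], [0, -0.2, 0, 8.2, 0, 0, 0], [0, -0.2, 0, 8.2, 0, 0, 0], [0, -0.2, 0, 8.2, 0, 0, 0], [0, -0.2, 0, 8.2, 0, 0, 0], [0, -0.2, 0, 8.2, 0, 0, 0], [0, -0.2, 0, 8.2, 0, 0, 0], [0, -0.2, 0, 8.2, 0, 0, 0]], squeeze=15)

```text
time: 3.62
position: [477.3, 191.4, 29.0]
eef_rot: [0.999, 0.041, 0.0, -0.0]
force: [-0.7, -1.1, 2.5]
gripper_width: 16.5
finger_force: 15.0
```

Call:
send_rows(targets=[[0, 0, 0, -2, 0, 0, 0], [0, 0, 0, -5, 0, 0, 0], [0, 0, 0, -9, 0, 0, 0], [0, -0.5, 2, -13, 0, 0, 0], [0, -1, 4.5, -16, 0, 0, 0], [0, -1.5, 8, -18, 0, 0, 0], [0, -2.3, 12, -20, 0, 0, 0], [0, -3.3, 16, -20, 0, 0, 0], [0, -4.3, 20, -20, 0, 0, 0], [0, -5.3, 24, -20, 0, 0, 0], [0, -6.3, 28, -20, 0, 0, 0], [0, -7, 31.5, -20, 0, 0, 0], [0, -7.5, 33.6, -20, 0, 0, 0], [0, -7.5, 33.6, -20, 0, 0, 0], [0, -7.5, 33.6, -20, 0, 0, 0], [0, -7.5, 33.6, -20, 0, 0, 0]])

```text
time: 4.95
position: [429.6, -149.1, 228.3]
eef_rot: [0.999, 0.041, -0.0, -0.0]
force: [-0.8, 0.3, -1.2]
gripper_width: 16.4
finger_force: 15.0
```

```bash
python3 - <<'E'
from h import *
f,K,T=look("wrist"); save(f,"w4.png"); np.savez("w4.npz",f=f,K=K,T=T)
s=arm.sense(); print(s["position"],s["gripper_width"],s["q"])
E
```

```text
[ 429.73050987 -148.67446019  228.407     ] 16.287381302836078 [-3.88246138e-01 -1.38459465e-01  2.09097712e+00  5.81949602e-04
  1.18979938e+00  1.09958238e+00]
```

View pics/w4.png

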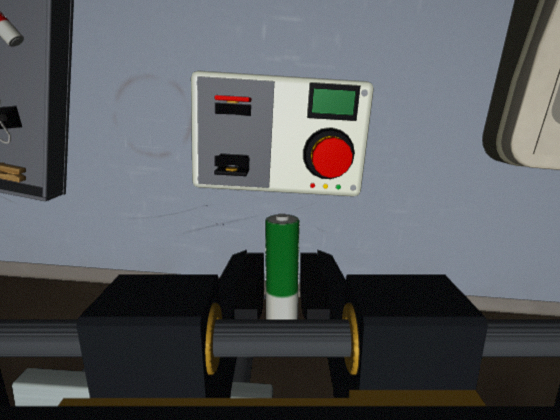

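```bash
cat > tst.py <<'E'
from h import *
import sys
def run(f,K,T):
    hsv=cv2.cvtColor(f,cv2.COLOR_RGB2HSV)
    m=cv2.inRange(hsv,(0,140,70),(8,255,255))|cv2.inRange(hsv,(172,140,70),(180,255,255)); m[:, :100]=0
    n,l,st,ce=cv2.connectedComponentsWithStats(m)
    for i in range(1,n):
        if st[i,4]>60:
            c=max(cv2.findContours((l==i).astype(np.uint8),0,1)[0],key=cv2.contourArea)
            if st[i,4]>600:
                (x,y),r=cv2.minEnclosingCircle(c); print("cap",(x,y,r),onz(K,T,x,y,58).round(1),"diam",np.linalg.norm(onz(K,T,x-r,y,58)-onz(K,T,x+r,y,58)))
                key=onz(K,T,x,y,58)
            else: print("red",st[i],ce[i],onz(K,T,*ce[i],55).round(1))
    w=cv2.inRange(hsv,(15,0,150),(90,70,255)); w[225:]=0
    w=cv2.morphologyEx(w,cv2.MORPH_OPEN,np.ones((3,3)))
    n,l,st,ce=cv2.connectedComponentsWithStats(w)
    k=proj(K,T,key); 
    best=[i for i in range(1,n) if st[i,4]>300 and st[i,0]<k[0]<st[i,0]+st[i,2] and st[i,1]-5<k[1]<st[i,1]+st[i,3]+5]
    for i in best:
        h=cv2.convexHull(cv2.findContours((l==i).astype(np.uint8),0,1)[0][0]); P=np.array([onz(K,T,*q[0],30)[:2] for q in h],np.float32)
        print(st[i]); r=cv2.minAreaRect(P); print("deck",r)
    return key
if __name__=="__main__":
    d=np.load("w4.npz"); run(d["f"],d["K"],d["T"])
    f,K,T=d["f"],d["K"],d["T"]
    for p in [(193,71),(373,81),(360,196),(193,188)]: print(p,onz(K,T,*p,30).round(1))
    # battery held: green/ white extents
    for p in [(282,216),(282,293),(282,317)]: print(p)
    a=f[50:205,180:385]; save(cv2.resize(a,None,fx=3.9,fy=3.8,interpolation=cv2.INTER_CUBIC),"w4c.png")
E
python3 tst.py
```

```text
red [215  95  35   7 170] [231.81176471  98.1       ] [ 501.8 -102.7   55. ]
cap (331.8097839355469, 157.38043212890625, 20.671342849731445) [ 461.5 -187.9   58. ] diam 34.34004346349909
[ 191   72  182  124 7623]
deck ((472.67303466796875, -142.66571044921875), (100.30074310302734, 156.1374053955078), 1.2474602460861206)
(193, 71) [521.2 -65.4  30. ]
(373, 81) [ 525.7 -219.3   30. ]
(360, 196) [ 423.9 -222.9   30. ]
(193, 188) [418.7 -66.5  30. ]
(282, 216)
(282, 293)
(282, 317)
```

View pics/w4c.png

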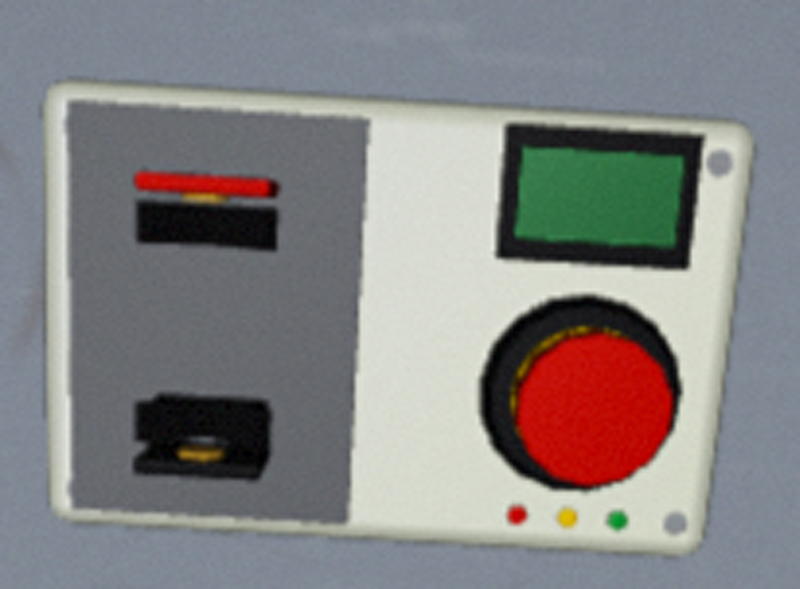

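Call:
send_rows(targets=[[0, 1.5, -1.4, 3, 0, 0, 3.2], [0, 3, -2.8, 6, 0, 0, 3.2], [0, 4.57, -4.27, 8.5, 0, 0, 3.2], [0, 4.57, -4.27, 10.5, 0, 0, 3.2], [0, 4.57, -4.27, 11.9, 0, 0, 3.2], [0, 4.57, -4.27, 11.9, 0, 0, 3.2], [0, 4.57, -4.27, 11.9, 0, 0, 3.2], [0, 4.57, -4.27, 11.9, 0, 0, 3.2]])

```text
time: 5.67
position: [472.6, -102.7, 110.6]
eef_rot: [1.0, 0.014, 0.001, 0.0]
force: [0.6, -0.1, -0.4]
gripper_width: 16.3
finger_force: 15.0
```

```bash
python3 - <<'E'
from h import *
f,K,T=look("wrist"); save(f,"w5.png"); np.savez("w5.npz",f=f,K=K,T=T)
s=arm.sense(); print(s["position"],s["gripper_width"],R.from_quat(s["eef_rot"]).as_matrix()[:2,0])
p=s["position"]; x=R.from_quat(s["eef_rot"]).as_matrix()[:,0]
print("pred ends",[proj(K,T,p+x*k+[0,0,-16]) for k in(25,-25)])
hsv=cv2.cvtColor(f,cv2.COLOR_RGB2HSV)
for nm,m in (("g",cv2.inRange(hsv,(45,90,30),(85,255,255))),("r",cv2.inRange(hsv,(0,140,70),(8,255,255))|cv2.inRange(hsv,(172,140,70),(180,255,255)))):
    n,l,st,ce=cv2.connectedComponentsWithStats(m)
    for i in range(1,n):
        if st[i,4]>80: print(nm,st[i],ce[i],onz(K,T,*ce[i],55).round(1))
E
```

```text
[ 472.91072912 -103.11389646  111.07619079] 15.961912409895193 [0.99963079 0.02707551]
pred ends [array([282.58027861, 220.2942548 ]), array([282.43571905, 324.47477491])]
g [ 396  159   67   35 2196] [428.59653916 175.92030965] [ 510.7 -177.4   55. ]
g [ 265  220   34   77 2340] [281.65982906 258.5008547 ] [ 462.3 -103.    55. ]
r [256 177  54  16 720] [281.78888889 185.07777778] [ 503.8 -101.9   55. ]
r [ 406  233   62   53 2132] [437.65150094 258.33114447] [ 464.9 -189.    55. ]
```

View pics/w5.png

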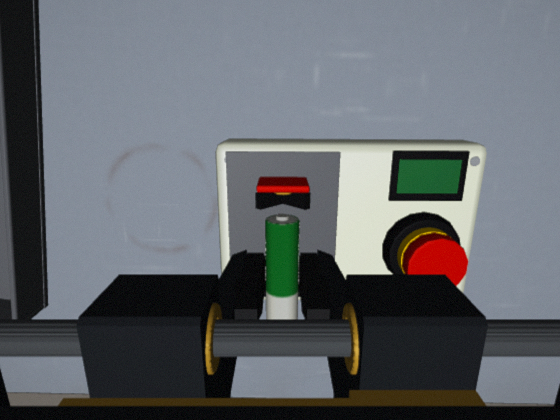

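```bash
python3 - <<'E'
from h import *
for nm,cols in(("w4.npz",(220,232,244)),("w5.npz",(262,272,295,304))):
    d=np.load(nm);f,K,T=d["f"],d["K"],d["T"];hsv=cv2.cvtColor(f,cv2.COLOR_RGB2HSV)
    m=cv2.inRange(hsv,(0,140,60),(8,255,255))|cv2.inRange(hsv,(172,140,60),(180,255,255))
    for c in cols:
        r=np.where(m[80:200,c])[0]+80
        print(nm,c,r.min(),r.max(),[onz(K,T,c,v,55)[:2].round(1) for v in(r.min()-.5,r.max()+.5)], hsv[r.min():r.max()+1,c,2])
d=np.load("w4.npz");f,K,T=d["f"],d["K"],d["T"]
print("black col V",cv2.cvtColor(f,cv2.COLOR_RGB2HSV)[148:185,220,2])
for v in (154,164,168,172,175): print(v,onz(K,T,220,v,55)[0],onz(K,T,220,v,47)[0])
d=np.load("w5.npz");f,K,T=d["f"],d["K"],d["T"]
print("bat col",f[205:232,282].tolist())
E
```

```text
w4.npz 220 95 99 [array([503.8, -93.2]), array([500. , -93.3])] [145 189 199 195 167]
w4.npz 232 96 100 [array([ 503.8, -102.8]), array([ 500. , -102.9])] [150 193 199 188 153]
w4.npz 244 97 101 [array([ 503.8, -112.4]), array([ 500. , -112.6])] [154 192 193 179 128]
w5.npz 262 177 192 [array([508. , -91.6]), array([499.5, -91.7])] [ 75  70  73  74  72  72  71  75 107 166 200 209 204 197 176  92]
w5.npz 272 177 192 [array([508.2, -96.7]), array([499.7, -96.9])] [ 79  71  73  71  73  75  69  74 106 167 200 207 205 199 173  95]
w5.npz 295 177 192 [array([ 508.5, -108.6]), array([ 500. , -108.9])] [ 76  69  68  74  68  71  71  72  95 156 197 206 203 197 178 108]
w5.npz 304 178 192 [array([ 508.1, -113.3]), array([ 500.2, -113.6])] [ 72  71  70  67  74  72  67  91 156 194 206 204 197 180 117]
black col V [112 113 112 113 113  85  46  15  13  12  14  10   9  11  15  11  12  14
  13   7  13  11   8  24  33  22  40  91 112 108 110 109 109 105 108 105
 111]
154 456.2662990879717 455.0524436721778
164 447.8328257742837 446.3923033209751
168 444.421330334161 442.88911688520375
172 440.98774269830113 439.3632444802435
175 438.39792456001487 436.7038196231982
bat col [[101, 103, 108], [102, 106, 111], [98, 101, 107], [102, 103, 108], [98, 100, 105], [98, 101, 107], [101, 103, 108], [103, 103, 110], [82, 85, 87], [65, 66, 65], [60, 60, 58], [78, 79, 74], [142, 144, 142], [168, 172, 168], [169, 169, 168], [149, 150, 149], [99, 98, 97], [74, 75, 70], [74, 76, 73], [68, 104, 75], [41, 103, 48], [17, 97, 33], [13, 96, 29], [13, 98, 32], [12, 94, 29], [18, 99, 32], [11, 97, 27]]
```

Call:
send_rows(targets=[[0, -0.19, 0, 1.5, 0, 0, 0], [0, -0.19, 0, 2.8, 0, 0, 0], [0, -0.19, 0, 3.6, 0, 0, 0], [0, -0.19, 0, 4.1, 0, 0, 0], [0, -0.19, 0, 4.4, 0, 0, 0], [0, -0.19, 0, 4.5, 0, 0, 0], [0, -0.19, 0, 4.55, 0, 0, 0], [0, -0.19, 0, 4.6, 0, 0, 0], [0, -0.19, 0, 4.6, 0, 0, 0], [0, -0.19, 0, 4.6, 0, 0, 0]])

```text
time: 6.55
position: [470.3, -103.3, 64.5]
eef_rot: [1.0, 0.013, 0.0, -0.0]
force: [-3.4, 2.7, 6.3]
gripper_width: 16.3
finger_force: 15.0
```

Call:
send_rows(targets=[[0.25, 0, 0, 0, 0, 0, 0], [0.3, 0, 0, 0, 0, 0, 0], [0.35, 0, 0, 0, 0, 0, 0], [0.4, 0, 0, 0, 0, 0, 0], [0.4, 0, 0, 0, 0, 0, 0], [0.4, 0, 0, 0, 0, 0, 0], [0.4, 0, 0, -1, 0, 0, 0], [0.4, 0, 0, -2.5, 0, 0, 0], [0.4, 0, 0, -4.5, 0, 0, 0], [0.4, 0, 0, -7, 0, 0, 0], [0.4, 0, 0, -9, 0, 0, 0], [0.4, 0, 0, -9, 0, 0, 0], [0.4, 0, 0, -9, 0, 0, 0], [0.4, 0, 0, -9, 0, 0, 0]])

```text
time: 7.72
position: [469.5, -103.3, 153.3]
eef_rot: [1.0, 0.013, -0.0, -0.0]
force: [-0.3, -0.5, -0.5]
gripper_width: 35.3
finger_force: 0.0
```

```bash
python3 - <<'E'
from h import *
f,K,T=look("wrist"); save(f,"w6.png"); np.savez("w6.npz",f=f,K=K,T=T)
s=arm.sense(); print(s["position"],s["gripper_width"],s["force"],s["q"])
hsv=cv2.cvtColor(f,cv2.COLOR_RGB2HSV)
for nm,z,m in (("g",50,cv2.inRange(hsv,(45,90,30),(85,255,255))),("r",58,cv2.inRange(hsv,(0,140,60),(8,255,255))|cv2.inRange(hsv,(172,140,60),(180,255,255)))):
    n,l,st,ce=cv2.connectedComponentsWithStats(m)
    for i in range(1,n):
        if st[i,4]>80: print(nm,st[i],ce[i],onz(K,T,*ce[i],z).round(1))
E
```

```text
[ 468.97120447 -103.1716563   152.60650042] 35.64673207646785 [-0.22149483 -0.20895393 -0.17368889] [-2.68404806e-01 -8.51518536e-03  2.12054315e+00 -3.44331831e-05
  1.03162116e+00  1.27620487e+00]
g [ 377  145   55   30 1575] [404.04888889 159.40444444] [ 508.7 -180.9   50. ]
g [271 176  23  50 986] [281.44726166 200.23225152] [ 479.5 -102.9   50. ]
r [260 161  44  11 450] [281.55777778 165.99333333] [ 503.8 -102.3   58. ]
r [ 384  207   51   50 1982] [408.79364279 231.14429869] [ 462.8 -187.1   58. ]
```

View pics/w6.png

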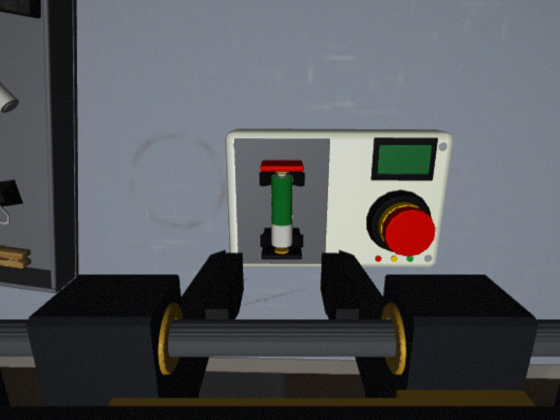

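Call:
send_rows(targets=[[0, -0.2, 2, 0, 0, 0, -7], [0, -0.4, 4, 0, 0, 0, -14], [0, -0.6, 6, 0, 0, 0, -21], [0, -0.98, 8.46, 0, 0, 0, -28], [0, -0.98, 8.46, 0, 0, 0, -35], [0, -0.98, 8.46, 0, 0, 0, -42], [0, -0.98, 8.46, 0, 0, 0, -49], [0, -0.98, 8.46, 1, 0, 0, -56], [0, -0.98, 8.46, 2, 0, 0, -63], [0, -0.98, 8.46, 3, 0, 0, -70], [0, -0.98, 8.46, 4, 0, 0, -77], [0, -0.98, 8.46, 5, 0, 0, -84], [0, -0.98, 8.46, 5.5, 0, 0, -90], [0, -0.98, 8.46, 5.5, 0, 0, -90], [0, -0.98, 8.46, 5.5, 0, 0, -90], [0, -0.98, 8.46, 5.5, 0, 0, -90]])

```text
time: 9.1
position: [462.0, -188.1, 98.2]
eef_rot: [0.699, 0.715, -0.0, -0.001]
force: [-0.5, -0.3, 0.6]
gripper_width: 0.4
finger_force: 0.0
```

```bash
python3 - <<'E'
from h import *
P=[]
for i in range(8):
    f,K,T=look("wrist"); s=arm.sense(); P.append(s["position"])
print(np.mean(P,0),np.std(P,0),s["gripper_width"],s["force"],R.from_quat(s["eef_rot"]).as_matrix()[:2,:2],s["q"])
print("key px",proj(K,T,np.array([461.8,-188,58])))
hsv=cv2.cvtColor(f,cv2.COLOR_RGB2HSV)
for nm,z,m in (("g",56,cv2.inRange(hsv,(45,90,30),(85,255,255))),("r",58,cv2.inRange(hsv,(0,140,60),(8,255,255))|cv2.inRange(hsv,(172,140,60),(180,255,255)))):
    n,l,st,ce=cv2.connectedComponentsWithStats(m)
    for i in range(1,n):
        if st[i,4]>80: print(nm,st[i],ce[i],onz(K,T,*ce[i],z).round(1),onz(K,T,st[i,0],ce[i,1],z).round(1),onz(K,T,st[i,0]+st[i,2],ce[i,1],z).round(1))
save(f,"w7.png")
E
```

```text
[ 462.56862579 -188.35634592   99.0053176 ] [0.10184753 0.04955388 0.16963697] 0.4298721649296213 [ 0.23753355 -0.42296633  0.68598122] [[-0.02586072  0.9996654 ]
 [ 0.99966552  0.02586087]] [-4.36560562e-01  9.58395273e-02  2.12581024e+00  3.39602512e-06
  9.19324423e-01 -4.62426300e-01]
key px [282.05290377 252.99439539]
g [ 291   60   74   33 2293] [327.27169647  75.55778456] [ 479.6 -103.2   56. ] [ 463.6 -103.6   56. ] [ 496.4 -102.8   56. ]
g [ 340  205   40   60 2135] [359.00843091 234.25386417] [ 500.3 -177.7   56. ] [ 490.7 -177.9   56. ] [ 510.8 -177.4   56. ]
r [370  42  13  66 569] [376.17047452  74.34973638] [ 500.8 -102.3   58. ] [ 498.1 -102.4   58. ] [ 503.8 -102.2   58. ]
r [ 248  219   67   64 1801] [281.21210439 239.43309273] [ 461.2 -180.7   58. ] [ 444.6 -181.1   58. ] [ 478.  -180.3   58. ]
```

View pics/w7.png

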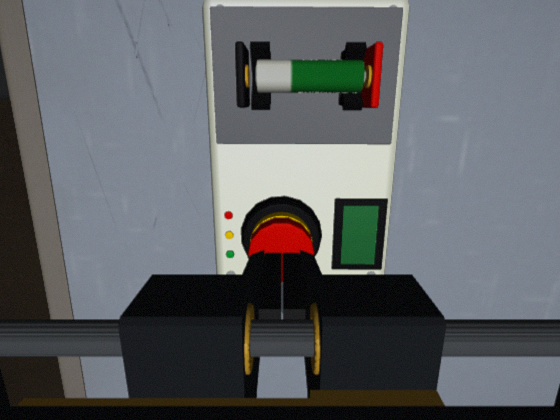

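Call:
send_rows(targets=[[0, 0, 0, 0.8, 0, 0, 0], [0, 0, 0, 1.4, 0, 0, 0], [0, 0, 0, 1.7, 0, 0, 0], [0, 0, 0, 1.9, 0, 0, 0], [0, 0, 0, 2.0, 0, 0, 0], [0, 0, 0, 2.1, 0, 0, 0], [0, 0, 0, 2.1, 0, 0, 0], [0, 0, 0, 2.1, 0, 0, 0]])

```text
time: 10.17
position: [462.2, -188.2, 77.8]
eef_rot: [0.698, 0.716, -0.0, -0.0]
force: [-1.8, 0.9, 3.4]
gripper_width: 0.7
finger_force: 1.5
```

```bash
cat > chk.py <<'E'
from h import *
P=[];F=[]
for i in range(10):
    f,K,T=look("wrist"); s=arm.sense(); P.append(s["position"]);F.append(s["force"])
print(s["time"],np.mean(P,0),np.mean(F,0),np.std(F,0),s["finger_force"])
hsv=cv2.cvtColor(f,cv2.COLOR_RGB2HSV)
u0=int(proj(K,T,np.array([461.5,-171,51]))[0])
m=cv2.inRange(hsv,(18,100,60),(34,255,255)); m[:180]=0; m[300:]=0; m[:,:240]=0;m[:,330:]=0
r=cv2.inRange(hsv,(0,140,60),(8,255,255))|cv2.inRange(hsv,(172,140,60),(180,255,255)); r[:180]=0;r[:,:240]=0;r[:,330:]=0
print("yellow px",cv2.countNonZero(m),"red top row",np.where(r.any(1))[0].min())
yy=np.where(r.any(1))[0].min(); print([onz(K,T,u0,yy,z)[1].round(1) for z in(58,51,45)])
print(hsv[yy-22:yy+8,u0].tolist())
E
python3 chk.py
```

```text
10.6667 [ 462.41196123 -188.27733307   77.86592404] [-2.02312504  0.81602924  3.11938033] [0.61547826 0.41478478 0.4684736 ] 1.5416709124643546
yellow px 295 red top row 231
[np.float64(-168.3), np.float64(-170.9), np.float64(-173.1)]
[[0, 0, 0], [135, 93, 11], [150, 85, 9], [110, 139, 11], [90, 77, 10], [120, 32, 8], [90, 20, 13], [150, 38, 20], [100, 26, 29], [98, 35, 29], [83, 49, 21], [110, 36, 21], [130, 38, 20], [113, 54, 19], [110, 36, 21], [19, 76, 27], [24, 255, 57], [25, 255, 63], [24, 255, 84], [24, 255, 193], [23, 255, 193], [19, 255, 118], [6, 255, 55], [179, 251, 57], [1, 247, 62], [179, 240, 66], [2, 255, 70], [0, 247, 91], [0, 242, 141], [1, 235, 191]]
```

Call:
send_rows(targets=[[0, 0, 0, 0.15, 0, 0, 0], [0, 0, 0, 0.3, 0, 0, 0], [0, 0, 0, 0.42, 0, 0, 0], [0, 0, 0, 0.48, 0, 0, 0], [0, 0, 0, 0.48, 0, 0, 0], [0, 0, 0, 0.48, 0, 0, 0]])

```text
time: 11.17
position: [462.6, -188.4, 73.1]
eef_rot: [0.698, 0.716, 0.0, 0.0]
force: [-2.8, 1.0, 5.5]
gripper_width: 0.4
finger_force: 2.8
```

```bash
python3 chk.py
```

```text
11.6667 [ 462.58723757 -188.35761653   73.11858504] [-2.46672766  1.05511493  5.57189104] [0.52670252 0.53982993 0.47618094] 2.8185247384681134
yellow px 0 red top row 231
[np.float64(-166.7), np.float64(-169.3), np.float64(-171.5)]
[[35, 21, 131], [60, 10, 26], [0, 73, 7], [132, 98, 13], [120, 51, 5], [38, 255, 4], [105, 153, 10], [20, 109, 7], [120, 18, 14], [150, 32, 16], [60, 11, 24], [90, 16, 31], [90, 11, 24], [138, 53, 24], [0, 12, 21], [30, 11, 24], [0, 0, 21], [140, 29, 26], [105, 21, 24], [0, 13, 20], [179, 153, 35], [176, 250, 51], [179, 255, 54], [2, 247, 63], [179, 239, 65], [0, 255, 63], [1, 255, 72], [1, 242, 95], [1, 241, 165], [0, 238, 193]]
```

Call:
send_rows(targets=[[0, 0, 0, 0.03, 0, 0, 0], [0, 0, 0, 0.03, 0, 0, 0], [0, 0, 0, 0.03, 0, 0, 0]])

```text
time: 11.92
position: [462.6, -188.4, 72.8]
eef_rot: [0.698, 0.716, 0.0, 0.0]
force: [-2.3, 0.9, 6.3]
gripper_width: 0.3
finger_force: 2.9
```

```bash
python3 chk.py | head -2; python3 -c "
from workcell import arm
print(arm.sign_off())"
```

```text
12.4167 [ 462.57849906 -188.36039945   72.84346668] [-2.38346049  1.23536866  5.7294143 ] [0.32881046 0.39046367 0.55737345] 2.895326949219452
yellow px 0 red top row 231
the job is handed in; nothing more can be done
None
```

The job is handed in: the battery lies in the cradle with its green end toward the red contact, and the fingers are holding the key about 7 mm down (5.7 N measured, no yellow visible), at 12.4 s on the robot's clock.

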